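# Zero the comparator gauge on its setting rod

## Task

Lift the steel setting rod out of its rack and lay it in the open end of the comparator's V-groove, clear of the bridge, and let go; then take it again by its outer end and slide it along the groove under the gauge, up to the end stop. With the rod left there, turn the gauge's bezel until the thick zero mark on the dial stands at the tip of the needle, and let go. Do not let the rod fall on the counter, and do not shift or tip the two bottles and two blue-lidded cups that stand beside the comparator.

Things in the scene. Friction and masses are not known exactly. Their poses are not given: they have to be found in the camera images.
- rod: plain polished steel setting rod (slides easily in the steel groove), 20 mm in diameter, 140 mm long, 0.18 to 0.35 kg; both ends alike, the last 8 mm taper to 12 mm diameter. Origin at its middle, on its axis; x runs along the rod. It rolls freely if laid on the flat.
- rack: grey storage rack fixed to the counter, 160 x 46 mm, x along the rod. The rod starts in it, its axis 50 mm above the counter. The rod's ends lie in slots 24 mm wide, open at the top (cheeks 37 mm long, 36 mm wide, 70 mm high), so only the middle 74 mm of the rod can be gripped, from above; there the rack's base is 8 mm high. Origin at the centre of its underside.
- comparator: bench comparator, fixed to the counter: dark base plate, x -193 to +69 mm, 84 mm wide, top 14 mm high, on 8 mm feet. Origin on the counter under the gauge's axis, z up. A V-groove runs along x at y = 0 on a rail 20 mm wide with lips 44 mm high, so that fingers can straddle rail and rod; it is open at x = -184 mm and closed by a stop, face at x = +50 mm, 62 mm high.
- bridge (a point): centre of the bridge over the groove, 73 mm above the counter on the gauge's axis. Bridge: comparator x -32 to +32, y -35 to +35 mm, 67 to 79 mm high; it carries the gauge, face up. A spring plunger (about 2 N) hangs into the groove here; the rod's taper lifts it 3 mm (push up to 6 N). Bridge and bezel stop a gripper that holds the rod by its middle, so slide it by its outer end.
- groove_open (a point): point on the rod's axis in the groove where the rod's middle lies when the whole rod is in the open part of the groove (rod end 6 mm short of the bridge): comparator x = -108 mm, 50 mm above the counter
- groove_home (a point): point where the rod's middle lies when its end is against the stop: comparator x = -20 mm, 50 mm above the counter. The rod's outer end is then at x = -90 mm.
- gauge_centre (a point): on the gauge's axis at half height of the bezel, 114 mm above the counter. The bezel is a knurled steel ring 56 mm in diameter, from 105 to 123 mm above the counter, on a neck 42 mm in diameter, free below it down to the bridge; the white dial with its marks turns with it.
- bezel (a joint): turn of bezel and dial about the gauge's axis, rad, growing clockwise as seen from above; turns as far as wanted either way (to +-9 rad), stiff (0.04 N m) and stays where it is left. At 0 the zero mark points along the comparator's -x.
- needle (a joint): turn of the black needle, rad, clockwise from above; 0 points along the comparator's -x and is its rest with no rod under the plunger; it turns about 2.1 rad when the rod lifts the plunger. The gauge reads zero when bezel and needle are equal or a whole turn apart.
- zero_mark (a point): the zero mark on the dial: the one thick black bar (8 x 3 mm) at its edge, with a raised black pip on the rim beside it; point 19 mm from the gauge's axis
- needle_tip (a point): outer end of the needle, 19 mm from the gauge's axis (the needle's tail is short and broad)
- amber_bottle: amber bottle with black cap, 72 mm in diameter, 170 mm high, beside the groove on the comparator's +y side; leave it. Origin under its centre.
- white_bottle: white plastic bottle, 58 mm in diameter, 126 mm high, on the comparator's -y side; leave it. Origin under its centre.
- cup_a: sample cup with blue screw lid, 61 mm in diameter, 63 mm high, at the comparator's +y side; leave it. Origin under its centre.
- cup_b: another such cup, on the comparator's -y side near the groove's open end; leave it. Origin under its centre.

How it is judged:
By the outcome, as a careful person would: the job done as asked, in the order asked, and still so for the second after the job is handed in, with the robot touching nothing.
It also fails if it takes over 72 s, if anything falls off the work surface, if the arm or the gripper's body presses on something with over 40 N, if the wrist force passes 120 N, or if a joint passes its speed limit or range.

## Robot

A 6-joint arm with a two-finger parallel gripper is mounted at the origin on the work surface; the furniture and walls round the work are solid. World frame = base frame: x ahead of the robot, y to its left, z up, the work surface at z = 0. Lengths are in mm, angles in degrees, forces in N, time in s.
With the tool pointing down it reaches from about 350 to 850 mm from the base axis. Payload 8.1 kg.
Tool frame: the origin (TCP) lies between the finger pads; the fingertips stand 25 mm ahead of it and the grasp point (between the pads) lies 6 mm ahead of it (r.tcp_to_tips is the distance from the TCP to the fingertips, in mm); z points along the fingers, y is the line along which they close (so a half turn about z gives the same grasp; the last joint's range is limited). The gripper opens to 85 mm and grips with 20 to 120 N. Pads are 22 mm wide; open, the fingers measure 114 mm over their backs; the gripper's body (76 mm by 85 mm) begins 54 mm behind the grasp point. The pads swing forward as they close: fully open they stand 13 mm farther back than shut.
Start: joints at [63.174, 7.471, 85.268, -0, 87.261, -4.893], TCP at [224.091, 556.587, 256.292] pointing down, gripper open.
Joint ranges: [-169.43, 169.43], [-51.17, 129.36], [1.28, 143.12], [-76.62, 256.62], [0, 156.53], [-152.29, 152.29]. Speed limits (degrees/s): [136.94, 136.94, 159.86, 180, 180, 180].

## Interface

Orientations are given as [roll, pitch, yaw] about the fixed x, y, z axes, in that order (R = Rz(yaw) Ry(pitch) Rx(roll)).
In Python, from bench import r gives the robot as it stands.
- The arm moves only by the tool apply_moves, never from a script. Its arguments are lists of equal length, an entry for each row: "angular": the turn, a rotation vector about the world's x, y, z in units of 8 degrees (1.0 is 8 degrees), a list of three; "travel": the shift along the world's x, y, z in units of 40 mm (1.0 is 40 mm), a list of three; "jaw": the opening, from 0 (shut) to 1 (fully open). A call has 1 to 20 rows; each row shifts and turns the commanded pose from where the row before left it; what a row does not reach is not made up. A row lasts 1/8 s, in which the tool goes at most 62.5 mm and 10.7 degrees, less where a joint would pass 70% of its speed; a pose out of reach is approached as far as the arm can. A call is refused whole if a number of a shift passes 1 or a number of a turn 1, either way. A call with a gripper value outside its range is refused whole. The fingers move at their own pace and stop on an object; "force" is the grip in N (left out, the last holds). Time passes only in rows, so rows that do not move let the fingers close. It gives the time, the measured TCP pose, the force, the opening and the grip force at its end, in the units of the state.
- r.sense(): the state, without advancing time (a new reading comes with each control period).
- r.snapshot(name): name is "scene" or "side" or "wrist"; returns a dict with "color" (480x640x3 uint8, red, green, blue), "fx", "fy", "cx", "cy" (pixels), "R" (3x3) and "t" (3): a world point X has camera coordinates R X + t; the wrist camera has in their place "mount" (4x4, takes a point from camera to tool coordinates, whose origin is the TCP and whose axes are the flange's). Camera axes: x right, y down, z forward; pixel columns grow to the right and rows downward; lengths in mm; the calibration is good to about 2 mm. A picture is of the moment at which its call begins: read the wrist's pose just before it. There is no depth.
- r.hand_in(): hands the job in; it is judged then, once.
The state is a dict: "time": time; "joint_pos": joint angles; "qd": joint speeds; "joint_efforts": joint torques, N m; "tool_pos": TCP position; "tcp_rot": TCP orientation; "ft_force": force on the tool from outside, world axes, zero at the start; "wrist_torque": the same for the moment, N m; "finger_gap": finger opening in mm; "grip_force": force on a finger pad.
Only numpy, scipy, OpenCV 4.12 (cv2) and the standard library are available. Lean on these libraries where they do the work, as an engineer would, in place of code of your own. Each camera call takes 0.05 s, during which the arm holds its last target. There are 200 camera calls.

## Working session

There is one attempt and no reset: what is moved stays moved. The work goes in short steps, Python scripts to look and compute and a tool call to move; the robot and the scene stay as the last step left them, time stands still between calls to the robot, and variables do not carry over. Pictures are saved under pics/ and viewed, at most 10 in all, crops included, and the job is handed in when it is done.

Besides the shell and the picture viewer there is one more tool, called by a JSON object that holds its "fn" and its "kwargs", one argument or row to a line. apply_moves: Moves the arm, as the interface text tells. Its arguments: {"type":"object","properties":{"angular":{"type":"array"},"travel":{"type":"array"},"jaw":{"type":"array"},"force":{"type":"number"}},"required":["angular","travel","jaw"]}

```bash
ls; mkdir -p pics; python3 - <<'E'
from bench import r
import cv2,numpy as np
s=r.sense();print(s)
for n in("scene","side","wrist"):
    p=r.snapshot(n);cv2.imwrite(f"pics/{n}0.png",p["color"][:,:,::-1])
    np.savez(f"pics/{n}0.npz",**p)
    print(n,p["fx"],p["cx"],p["cy"],p.get("R"),p.get("t"),p.get("mount"))
E
```

```text
pics
{'time': 0.0, 'joint_pos': array([ 6.31740164e+01,  7.51338717e+00,  8.53297270e+01,  8.16327301e-04,
        8.72609517e+01, -4.89182426e+00]), 'qd': array([ 0.09077208, -0.0544145 ,  0.02904496, -0.00181797, -0.09326472,
        0.02895514]), 'joint_efforts': array([-1.82166226e-03, -5.69415450e+01, -5.00544298e+01, -4.16120429e-04,
        1.52724527e-02,  2.69598637e-07]), 'tool_pos': array([223.86069556, 556.1351162 , 255.25803298]), 'tcp_rot': array([-1.79896383e+02, -9.68654089e-03,  1.58065792e+02]), 'ft_force': array([-0.73780711, -0.44867919, -0.8414639 ]), 'wrist_torque': array([ 0.03700055,  0.03216954, -0.0125145 ]), 'grip_force': 0.0, 'finger_gap': 85.21914752361951}
scene 438.5894347066804 313.88294651984796 238.13789931111853 [[-0.60720549 -0.79453011 -0.00483705]
 [-0.33746648  0.26340462 -0.90373358]
 [ 0.71931764 -0.54711964 -0.42806801]] [429.42828958 262.6624637  504.2375512 ] None
side 485.361390062795 315.1538385441231 236.42364876584267 [[ 0.91091452 -0.4125844   0.00297549]
 [-0.36002178 -0.79834675 -0.48272848]
 [ 0.20154172  0.43865314 -0.87576501]] [-496.65769721  344.65237632  908.52190727] None
wrist 374.2899695840674 314.987182350963 241.92804285468665 None None [[ 7.49444005e-04 -9.54074966e-01 -2.99567017e-01  7.70395937e+01]
 [ 9.99999718e-01  6.98100357e-04  2.78414224e-04  1.17433873e-01]
 [-5.65002000e-05 -2.99567141e-01  9.54075220e-01 -1.18235943e+02]
 [ 0.00000000e+00  0.00000000e+00  0.00000000e+00  1.00000000e+00]]
```

View pics/scene0.png

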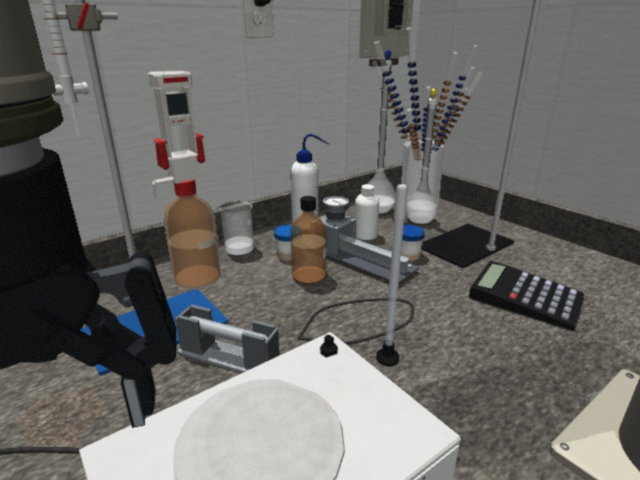

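View pics/side0.png

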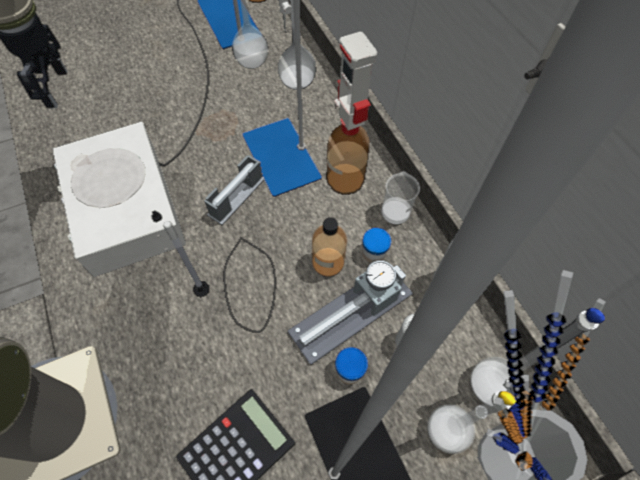

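View pics/wrist0.png

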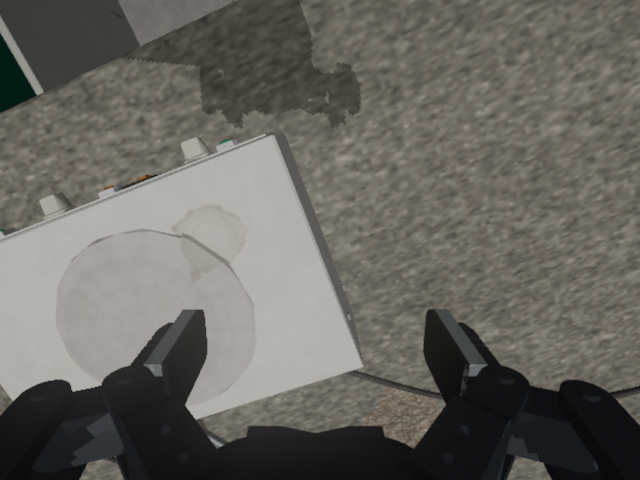

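The scene view shows the rack at about (228,340) and the comparator from (337,212) to (410,268). The side view shows the rod at (218,205)–(252,170), the gauge at (381,275) and the groove's open end near (303,340). A black post stands at side (200,289), near the approach path. The wrist camera doesn't see either one yet.

```bash
cat > h.py <<'E'
import numpy as np,cv2
from scipy.spatial.transform import Rotation as Ro
def load(f): return dict(np.load(f,allow_pickle=True))
def pose(p,s=None):
    "camera centre and cam->world rotation"
    if "R" in p: R=p["R"]; return -R.T@p["t"],R.T
    T=Ro.from_euler("xyz",s["tcp_rot"],degrees=True).as_matrix(); m=p["mount"]
    return s["tool_pos"]+T@m[:3,3],T@m[:3,:3]
def ray(p,uv,s=None):
    c,R=pose(p,s); d=R@np.array([(uv[0]-p["cx"])/p["fx"],(uv[1]-p["cy"])/p["fy"],1]); return c,d/np.linalg.norm(d)
def plane(p,uv,z,s=None):
    c,d=ray(p,uv,s); return c+d*(z-c[2])/d[2]
def tri(*rays):
    A=sum(np.eye(3)-np.outer(d,d) for c,d in rays); b=sum((np.eye(3)-np.outer(d,d))@c for c,d in rays)
    X=np.linalg.solve(A,b); return X,[round(float(np.linalg.norm(np.cross(X-c,d))),1) for c,d in rays]
def proj(p,X,s=None):
    c,R=pose(p,s); q=R.T@(np.asarray(X,float)-c); return q[:2]/q[2]*[p["fx"],p["fy"]]+[p["cx"],p["cy"]]
def grab(name,wh):
    from bench import r
    s=r.sense(); p=r.snapshot(wh); cv2.imwrite(f"pics/{name}.png",p["color"][:,:,::-1]); np.savez(f"pics/{name}.npz",**p)
    np.save(f"pics/{name}_s.npy",s,allow_pickle=True); return p,s
def get(name):
    import os; f=f"pics/{name}_s.npy"
    return load(f"pics/{name}.npz"),(np.load(f,allow_pickle=True).item() if os.path.exists(f) else None)
E
python3 - <<'E'
from h import *
np.set_printoptions(precision=1,suppress=True)
S,_=get("side0");C,_=get("scene0")
for n,uv,z in[("rodA",(218,205),50),("rodB",(252,170),50),("gauge",(381,275),123),("open",(304,341),44),("post base",(200,289),0),("post top",(155,216),200),("amber cap",(330,226),170),("cupA",(376,240),63),("cupB",(351,363),63),("plate stand",(334,474),0),("white L",(55,150),90),("whiteR",(175,222),90),("stand2",(300,146),0),("stand2",(296,0),300),("jug bottle",(347,170),60)]:
    print(n,plane(S,uv,z))
print("tri rodmid",tri(ray(S,(235,188)),ray(C,(228,330))))
print("tri gauge",tri(ray(S,(381,275)),ray(C,(336,204))))
print("tri post top",tri(ray(S,(155,216)),ray(C,(402,188))))
print("tri post base",tri(ray(S,(200,289)),ray(C,(388,355))))
print("campos",pose(S)[0],pose(C)[0])
im=cv2.imread("pics/side0.png")[140:420,180:440];cv2.imwrite("pics/c.png",cv2.resize(im,None,fx=2.15,fy=2.1,interpolation=cv2.INTER_CUBIC))
E
```

```text
rodA [439.3 291.   50. ]
rodB [542.6 350.1  50. ]
gauge [666.1 -34.6 123. ]
open [490.1 -69.2  44. ]
post base [337.8 138.6  -0. ]
post top [318.6 214.1 200. ]
amber cap [610.8  78.1 170. ]
cupA [714.2  62.1  63. ]
cupB [ 550.7 -148.5   63. ]
plate stand [ 446.  -300.7    0. ]
white L [147.7 556.9  90. ]
whiteR [341.9 260.8  90. ]
stand2 [687.8 407.6   0. ]
stand2 [746.5 545.5 300. ]
jug bottle [740. 253.  60.]
tri rodmid (array([491.9, 323.9,  46.6]), [3.0, 3.0])
tri gauge (array([668.9, -31.7, 113.9]), [0.2, 0.2])
tri post top (array([326.1, 155.4, 281.9]), [0.6, 0.6])
tri post base (array([339.2, 136.8,   5.4]), [1.4, 1.4])
campos [ 393.4 -328.3  963.5] [-13.3 547.9 455.3]
```

View pics/c.png

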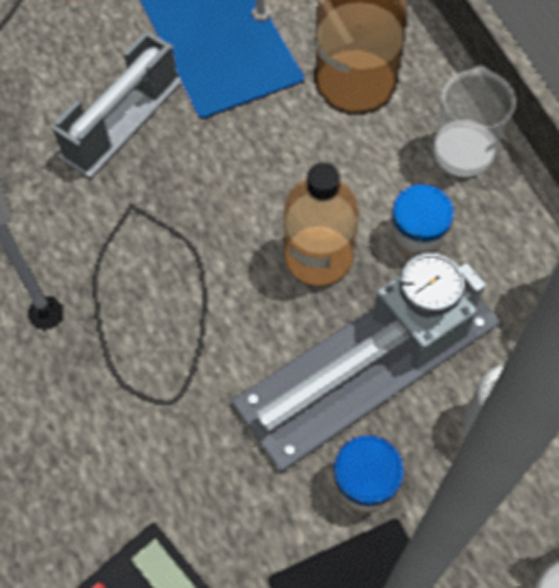

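The crop shows the rod in the rack, top left, and the dial needle pointing along −x. A short bar on the dial's left edge may be the zero mark. The two-view points agree: the gauge is at (669,−32) at z≈114, and the rod's middle is at about (492,324). I'll go above the rack for a wrist look.

{"fn": "apply_moves", "kwargs": {
  "angular": [
    [0, 0, 0.65],
    [0, 0, 0.65],
    [0, 0, 0.65],
    [0, 0, 0.65],
    [0, 0, 0.65],
    [0, 0, 0.65],
    [0, 0, 0.65],
    [0, 0, 0.65],
    [0, 0, 0.65],
    [0, 0, 0.65],
    [0, 0, 0]
  ],
  "travel": [
    [0.67, -0.58, 0],
    [0.67, -0.58, 0],
    [0.67, -0.58, 0],
    [0.67, -0.58, 0],
    [0.67, -0.58, 0],
    [0.67, -0.58, -0.37],
    [0.67, -0.58, -0.37],
    [0.67, -0.58, -0.37],
    [0.67, -0.58, -0.37],
    [0.67, -0.58, -0.37],
    [0, 0, 0]
  ],
  "jaw": [1, 1, 1, 1, 1, 1, 1, 1, 1, 1, 1],
  "force": 40
}}

```text
time: 1.52
tool_pos: [492.6, 322.3, 180.2]
tcp_rot: [-180.0, -0.2, -150.1]
ft_force: [-0.3, -0.3, 0.1]
finger_gap: 85.3
grip_force: 0.0
```

```bash
python3 - <<'E'
from h import *
p,s=grab("w1","wrist");print(s["tool_pos"],s["tcp_rot"],s["time"])
E
```

```text
[492.62956775 322.25024439 180.17430845] [-179.97255441   -0.19110733 -150.06206442] 1.525
```

View pics/w1.png

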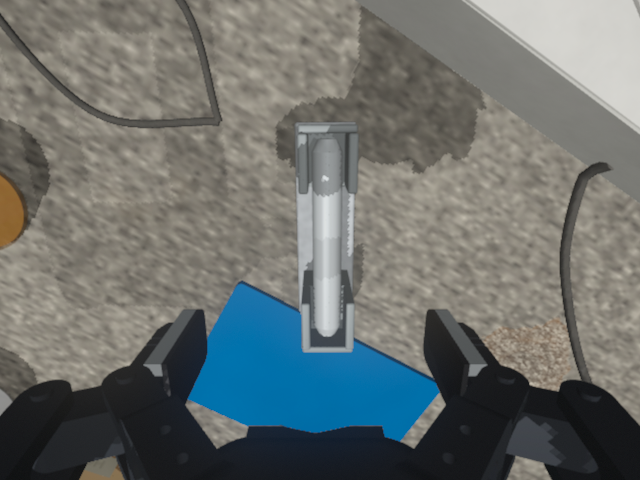

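The rod runs straight down the image from about (327,138) to (327,337). The gripper is nearly aligned with it, and the slots are visible around both ends.

```bash
python3 - <<'E'
from h import *
np.set_printoptions(precision=1,suppress=True)
p,s=get("w1")
for uv in[(327,138),(327,337)]: print(plane(p,uv,50,s))
g=p["color"].astype(int).sum(2)//3
for v in(190,210,230,250,270): print(v,g[v,294:362:2])
c=p["color"].astype(int)
for v in range(128,146,3): print(v,g[v,327])
for v in range(326,350,3): print(v,g[v,327])
E
```

```text
[428.9 294.9  50. ]
[553.7 368.4  50. ]
190 [125 147 133 113 117 118 110 147 180 137 109 122 130 136 143 149 153 147
 151 150 144 139 139 135 130 141 129  88 116 118 117 108 142 148]
210 [129 131 177 181 179 178 179 179 181 151 153 173 184 191 205 221 222 214
 202 198 191 179 161 136 134 145 143 145 182 185 133 126 132 137]
230 [126 120 169 181 180 178 178 180 180 154 151 172 184 191 204 221 222 214
 201 198 191 178 160 133 138 143 142 170 197 181 109 124 117 113]
250 [108 110 155 180 181 182 182 182 181 160 143 162 172 178 190 208 207 197
 183 179 172 159 140 115 143 145 142 181 192 164  93  93  91  93]
270 [119 116 145 177 178 138  96  92  92  92 140 160 171 177 189 206 205 195
 183 179 171 157 138 106  85  91  92 140 140 117  98  95  90  88]
128 168
131 118
134 116
137 119
140 151
143 149
326 210
329 207
332 195
335 189
338 70
341 70
344 70
347 128
```

{"fn": "apply_moves", "kwargs": {
  "angular": [
    [0, 0, 0],
    [0, 0, 0],
    [0, 0, 0],
    [0, 0, 0]
  ],
  "travel": [
    [-0.5, -0.3, 0],
    [-0.5, -0.3, 0],
    [-0.5, -0.3, 0],
    [0, 0, 0]
  ],
  "jaw": [1, 1, 0.8, 0.6]
}}

```text
time: 2.08
tool_pos: [430.8, 289.1, 182.8]
tcp_rot: [180.0, 0.0, -149.9]
ft_force: [0.7, -0.5, 0.8]
finger_gap: 52.0
grip_force: 0.0
```

```bash
python3 - <<'E'
from h import *
np.set_printoptions(precision=1,suppress=True)
p,s=grab("w2","wrist");print(s["tool_pos"],s["tcp_rot"],s["time"])
q,t=get("w1")
print(proj(p,plane(q,(327,138),50,t),s),proj(p,plane(q,(327,337),50,t),s))
g=p["color"].astype(int).sum(2)//3
for v in(130,150,170,190): print(v,g[v,294:362:2])
print(g[30:90:2,327]);print(g[220:280:2,327])
E
```

```text
[430.8 289.1 182.8] [ 180.     0.  -149.9] 2.075
[322.7 240.8] [322.9 409.8]
130 [110 100  98  91  86  86  86  86  85  85  87  90  93  95  92  87  88  91
  88  85  81  83  84  85  85  90  95 100 107 109 106 102 103 109]
150 [124  93  92  93  97 100  99  94  92  90  85  79  76  78  81  81  78  80
  88  98 103 105 100  94  89  95  99 100 100 103 104 104  98  90]
170 [124 134 141 135 121 110 105 106 105 103 105  84  86  85  86  89 115 124
 117 111 119 128 129 122 116 114 126 140 148 141 130 123 123 121]
190 [121 126 130 130 123 120 121 119 119 125 123 124 100 103 111  85 103 121
 104 125 118 108 130 108 119 130 104 105  97 121 116 103 111 118]
[122 123 130 133 128 122 119 121 122 125 130 134 132 129 126 124 126 130
 129 132 139 136 127 123 126 129 130 130 130 129]
[ 64  64  65  65  65  65  65  65  99 159 150 128 136 152 152 152 152 152
 151 171 171 171 171 171 171 171 171 176 186 189]
```

```bash
python3 - <<'E'
from h import *
np.set_printoptions(precision=1,suppress=True)
p,s=get("w2");q,t=get("w1")
print(tri(ray(q,(327,138.5),t),ray(p,(323,237),s)))
a=plane(q,(327,138.5),56,t);b=plane(q,(327,337),56,t)
print(a,b,(a+b)/2,np.linalg.norm(b-a),np.degrees(np.arctan2(*(b-a)[1::-1])))
g=p["color"].astype(int).sum(2)//3
for v in(300,330,360): print(v,g[v,294:362:2])
for u,v in((326.5,230),):print(plane(q,(u,v),50,t))
E
```

```text
(array([429.3, 295.5,  38.5]), [0.0, 0.0])
[429.1 294.8  56. ] [550.6 366.4  56. ] [489.8 330.6  56. ] 141.0573889230464 30.52580877871756
300 [110 163 172 174 174 173 176 167 137 161 176 182 196 210 206 197 190 186
 177 159 135 124 136 135 146 190 183 129 134 134 121 113 115 115]
330 [140 140 166 165 169 172 173 174 130 159 174 181 193 205 203 194 190 185
 175 156 131 122 134 134 133 131 126  85  85  86  91  94 122 123]
360 [116 117 165 136  67  67  67  68 112 155 172 180 190 201 198 193 189 184
 173 153 125  65  68  68  67 112 108  87  86 117 123 132 142 146]
[481.7 325.6  50. ]
```

{"fn": "apply_moves", "kwargs": {
  "angular": [
    [0, 0, 0.05],
    [0, 0, 0],
    [0, 0, 0],
    [0, 0, 0],
    [0, 0, 0],
    [0, 0, 0],
    [0, 0, 0],
    [0, 0, 0],
    [0, 0, 0],
    [0, 0, 0]
  ],
  "travel": [
    [0.5, 0.35, 0],
    [0.5, 0.35, 0],
    [0.48, 0.335, 0],
    [0, 0, -0.6],
    [0, 0, -0.6],
    [0, 0, -0.6],
    [0, 0, -0.6],
    [0, 0, -0.3],
    [0, 0, -0.17],
    [0, 0, 0]
  ],
  "jaw": [0.6, 0.6, 0.6, 0.6, 0.6, 0.6, 0.6, 0.6, 0.6, 0.6]
}}

```text
time: 3.38
tool_pos: [491.5, 330.2, 67.6]
tcp_rot: [180.0, 0.0, -149.5]
ft_force: [0.1, -0.7, 0.4]
finger_gap: 51.4
grip_force: 0.0
```

{"fn": "apply_moves", "kwargs": {
  "angular": [
    [0, 0, 0],
    [0, 0, 0],
    [0, 0, 0],
    [0, 0, 0],
    [0, 0, 0]
  ],
  "travel": [
    [0, 0, 0],
    [0, 0, 0],
    [0, 0, 0],
    [0, 0, 0],
    [0, 0, 0]
  ],
  "jaw": [0.3, 0.1, 0.1, 0.1, 0.1],
  "force": 40
}}

```text
time: 4.0
tool_pos: [492.0, 330.3, 68.7]
tcp_rot: [-180.0, 0.1, -149.5]
ft_force: [-0.9, -0.9, 5.8]
finger_gap: 18.5
grip_force: 39.2
```

Gap is 18.5 mm with an upward push, so the pads hold above the rod's widest part. I'll regrip 7 mm lower.

{"fn": "apply_moves", "kwargs": {
  "angular": [
    [0, 0, 0],
    [0, 0, 0],
    [0, 0, 0],
    [0, 0, 0],
    [0, 0, 0],
    [0, 0, 0],
    [0, 0, 0],
    [0, 0, 0]
  ],
  "travel": [
    [0, 0, 0],
    [0, 0, 0],
    [0, 0, -0.18],
    [0, 0, 0],
    [0, 0, 0],
    [0, 0, 0],
    [0, 0, 0],
    [0, 0, 0]
  ],
  "jaw": [0.45, 0.45, 0.45, 0.2, 0.1, 0.1, 0.1, 0.1],
  "force": 40
}}

```text
time: 5.0
tool_pos: [491.3, 330.0, 60.3]
tcp_rot: [-180.0, -0.0, -149.5]
ft_force: [-0.4, -0.5, -2.3]
finger_gap: 18.6
grip_force: 39.1
```

The gap is the same at both heights, so that's the rod's full width as the gripper reads it. I'll grip at TCP z≈68.5 so the fingertips stay above the rail lips when I place the rod, then lift.

{"fn": "apply_moves", "kwargs": {
  "angular": [
    [0, 0, 0],
    [0, 0, 0],
    [0, 0, 0],
    [0, 0, 0],
    [0, 0, 0],
    [0, 0, 0],
    [0, 0, 0],
    [0, 0, 0],
    [0, 0, 0],
    [0, 0, 0],
    [0, 0, 0]
  ],
  "travel": [
    [0, 0, 0],
    [0, 0, 0],
    [0, 0, 0.2],
    [0, 0, 0],
    [0, 0, 0],
    [0, 0, 0],
    [0, 0, 0],
    [0, 0, 0],
    [0, 0, 0.1],
    [0, 0, 0.2],
    [0, 0, 0]
  ],
  "jaw": [0.45, 0.45, 0.45, 0.2, 0.1, 0.1, 0.1, 0.1, 0.1, 0.1, 0.1],
  "force": 60
}}

```text
time: 6.38
tool_pos: [491.7, 330.2, 81.1]
tcp_rot: [-180.0, 0.1, -149.5]
ft_force: [0.5, -0.0, -1.6]
finger_gap: 17.6
grip_force: 58.7
```

```bash
python3 - <<'E'
from h import *
grab("w3","wrist")
E
```

```text
(no output)
```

View pics/w3.png

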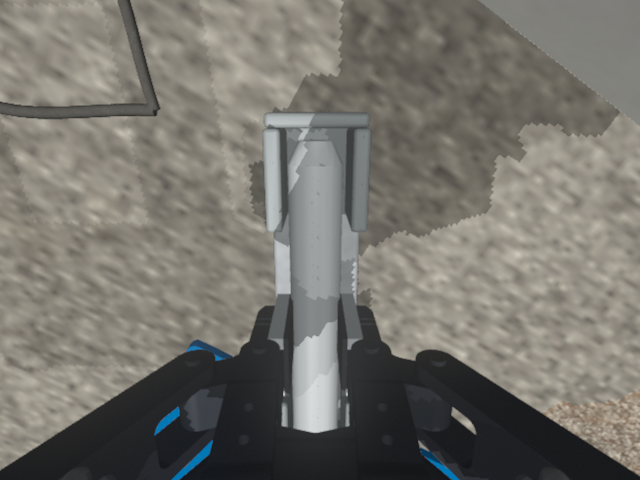

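The rod is lifted, with its tapered end at (318,138) above the slot floor. Next I'll raise it and carry it high to a viewing pose beside the comparator.

{"fn": "apply_moves", "kwargs": {
  "angular": [
    [0, 0, 0],
    [0, 0, 0],
    [0, 0, 0],
    [0, 0, 0],
    [0, 0, -0.22],
    [0, 0, -0.22],
    [0, 0, -0.22],
    [0, 0, -0.22],
    [0, 0, -0.22],
    [0, 0, -0.22],
    [0, 0, -0.22],
    [0, 0, -0.22],
    [0, 0, -0.22],
    [0, 0, -0.22],
    [0, 0, -0.19],
    [0, 0, 0],
    [0, 0, 0]
  ],
  "travel": [
    [0, 0, 1],
    [0, 0, 1],
    [0, 0, 1],
    [0, 0, 1],
    [0.31, -0.95, 0],
    [0.31, -0.95, 0],
    [0.31, -0.95, 0],
    [0.31, -0.95, 0],
    [0.31, -0.95, 0],
    [0.31, -0.95, 0],
    [0.31, -0.95, 0],
    [0.31, -0.95, 0],
    [0.31, -0.95, 0],
    [0.31, -0.95, 0],
    [0.31, -0.95, 0],
    [0, 0, 0],
    [0, 0, 0]
  ],
  "jaw": [0.1, 0.1, 0.1, 0.1, 0.1, 0.1, 0.1, 0.1, 0.1, 0.1, 0.1, 0.1, 0.1, 0.1, 0.1, 0.1, 0.1]
}}

```text
time: 8.55
tool_pos: [627.4, -87.8, 239.7]
tcp_rot: [180.0, -0.0, -168.7]
ft_force: [0.6, -0.2, -1.9]
finger_gap: 17.4
grip_force: 59.1
```

```bash
python3 - <<'E'
from h import *
p,s=grab("w4","wrist");print(s["tool_pos"],s["tcp_rot"])
E
```

```text
[627.36476163 -87.77256257 239.71090735] [ 1.79953343e+02 -4.97736782e-02 -1.68665309e+02]
```

View pics/w4.png

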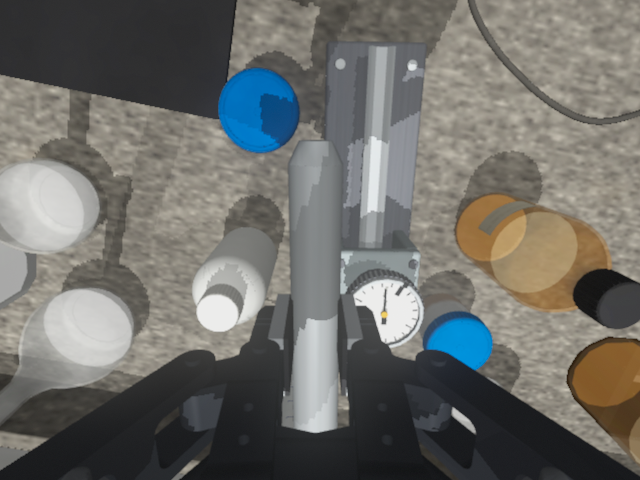

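The wrist view shows:
- Gauge pivot at (384,314), with the needle tip up at (386,292).
- The thick zero bar at about (402,291), so the bezel is roughly 40° off.
- The rail from about (379,46) to (371,246).
- Base corners at (327,42) and (425,42).

```bash
python3 - <<'E'
from h import *
np.set_printoptions(precision=1,suppress=True)
p,s=get("w4");S,_=get("side0");C,_=get("scene0")
g=p["color"].astype(int).sum(2)//3
for v in(60,100,140,180,220): print(v,g[v,346:412:2])
print(g[36:60,379])
G=tri(ray(p,(384,314),s),ray(S,(381,275)));print("gauge",G)
print("gauge z118",plane(p,(384,314),118,s),plane(S,(381,275),118))
for uv in((327,42),(425,42)): print(plane(p,uv,22,s))
a=plane(p,(340,64),22,s);b=plane(p,(412,66),22,s);print(a,b,(a+b)/2,np.degrees(np.arctan2(*(b-a)[1::-1])))
# open end cross-check in side view: crop(254,400-425)
print("open in side",tri(ray(p,(379,46),s),ray(S,(180+264/2.15,140+419/2.1))))
E
```

```text
60 [105 104 103 105 104  98  89  91  90  88  87 118 132 140 142 168 175 175
 175 175 162 135 134 137 133 104 103 104 103 101 102 102 149]
100 [105 106 105 105 100  89  92  92  90  89 119 133 141 143 171 175 175 176
 176 148 135 136 141 121 105 104 105 104 102 105 106 103 105]
140 [107 107 107  92  91 130 129 129 117 119 133 166 187 231 231 222 212 212
 135 135 138 155 148 147 148 148 146 148 148 145 145 147 145]
180 [123 149 148 134 138 138 138 119 156 178 182 188 231 231 230 229 220 181
 183 184 169 148 150 151 150 151 149 149 145 150 149 147 148]
220 [106  99  90  91  92  92  92 118 132 140 148 164 164 164 164 148 132 134
 140 113 107 108 106 108 107 107 105 107 108 106 105 104 122]
[ 91  96  99 101 104  97  91  95 100 103 135 166 175 175 175 176 175 175
 175 175 175 175 175 175]
gauge (array([669.5, -29.7, 115. ]), [2.1, 2.1])
gauge z118 [668.9 -28.5 118. ] [667.8 -32.9 118. ]
[ 487.7 -105.4   22. ]
[472.1 -28.   22. ]
[501.4 -91.6  22. ] [491.2 -33.4  22. ] [496.3 -62.5  22. ] 99.93236465211231
open in side (array([488.3, -67.2,  50.7]), [0.3, 0.3])
```

```bash
python3 - <<'E'
from h import *
np.set_printoptions(precision=1,suppress=True)
p,s=get("w4")
g=p["color"].astype(int).sum(2)//3
P=[]
for v in range(56,232,4):
    if 112<v<200: continue
    row=g[v].astype(float)
    # rail = run >=110 around the centre
    c=379-int((v-50)*.045); l=c
    while row[l]>=110:l-=1
    r_=c
    while row[r_]>=113:r_+=1
    A=plane(p,(l+.5,v),44,s);B=plane(p,(r_-.5,v),44,s); P.append(np.r_[(A+B)/2,np.linalg.norm(A-B)])
P=np.array(P);print(P[::4])
w=P[np.abs(P[:,3]-np.median(P[:,3]))<1.5];k=np.polyfit(w[:,0],w[:,1],1);print(len(w),np.degrees(np.arctan(k[0])),np.polyval(k,[490,669]))
o=plane(p,(379.5,46),44,s);print(o)
E
```

```text
[[493.  -62.6  44.   21.3]
 [503.9 -60.2  44.   20.8]
 [515.2 -58.1  44.   21. ]
 [526.8 -56.4  44.   20.5]
 [605.5 -41.6  44.   22.2]
 [619.2 -38.6  44.   21.6]]
23 10.635901510675765 [-63.1 -29.5]
[486.7 -65.8  44. ]
```

{"fn": "apply_moves", "kwargs": {
  "angular": [
    [0, 0, -0.07],
    [0, 0, 0],
    [0, 0, 0],
    [0, 0, 0],
    [0, 0, 0],
    [0, 0, 0],
    [0, 0, 0],
    [0, 0, 0],
    [0, 0, 0]
  ],
  "travel": [
    [-0.6, 0.35, 0],
    [-0.6, 0.35, 0],
    [-0.42, 0.25, 0],
    [0, 0, -0.9],
    [0, 0, -0.9],
    [0, 0, -0.9],
    [0, 0, -0.9],
    [0, 0, -0.3],
    [0, 0, 0]
  ],
  "jaw": [0.1, 0.1, 0.1, 0.1, 0.1, 0.1, 0.1, 0.1, 0.1]
}}

```text
time: 9.72
tool_pos: [562.4, -49.3, 84.0]
tcp_rot: [180.0, -0.1, -169.2]
ft_force: [0.8, -0.6, -2.5]
finger_gap: 17.6
grip_force: 59.1
```

```bash
python3 - <<'E'
from h import *
p,s=grab("w5","wrist");print(s["tool_pos"],s["tcp_rot"])
E
```

```text
[562.38630272 -49.28129605  84.0422254 ] [ 1.79969169e+02 -7.06138461e-02 -1.69158260e+02]
```

View pics/w5.png

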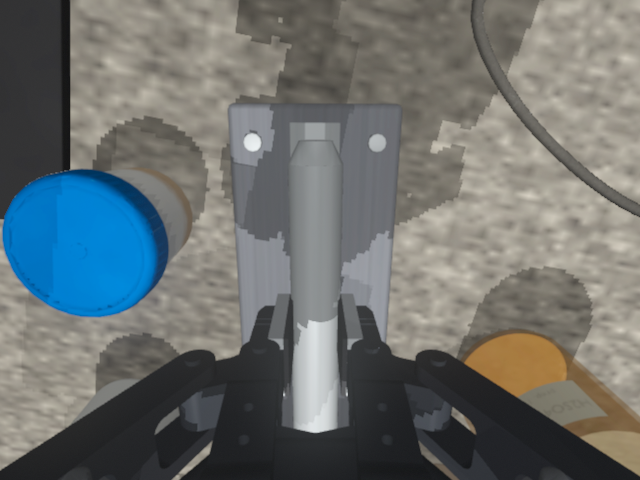

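The rod (columns 289–342) sits right over the rail (289–340), and the screws at columns 252 and 377 confirm the centring. I'll lower it gently.

{"fn": "apply_moves", "kwargs": {
  "angular": [
    [0, 0, 0],
    [0, 0, 0],
    [0, 0, 0],
    [0, 0, 0],
    [0, 0, 0]
  ],
  "travel": [
    [0, 0, -0.15],
    [0, 0, -0.15],
    [0, 0, -0.04],
    [0, 0, -0.025],
    [0, 0, 0]
  ],
  "jaw": [0.1, 0.1, 0.1, 0.1, 0.1]
}}

```text
time: 10.4
tool_pos: [563.1, -49.9, 70.0]
tcp_rot: [180.0, 0.0, -169.2]
ft_force: [-0.8, 1.0, -1.1]
finger_gap: 17.8
grip_force: 59.5
```

{"fn": "apply_moves", "kwargs": {
  "angular": [
    [0, 0, 0],
    [0, 0, 0],
    [0, 0, 0]
  ],
  "travel": [
    [0, 0, -0.025],
    [0, 0, -0.02],
    [0, 0, 0]
  ],
  "jaw": [0.1, 0.1, 0.1]
}}

```text
time: 10.78
tool_pos: [564.0, -49.6, 69.8]
tcp_rot: [180.0, 0.1, -169.2]
ft_force: [-3.8, 4.4, 10.6]
finger_gap: 17.5
grip_force: 60.6
```

Seated: contact force is 10 N. Releasing.

{"fn": "apply_moves", "kwargs": {
  "angular": [
    [0, 0, 0],
    [0, 0, 0],
    [0, 0, 0],
    [0, 0, 0],
    [0, 0, 0],
    [0, 0, 0],
    [0, 0, 0],
    [0, 0, 0]
  ],
  "travel": [
    [0, 0, 0],
    [0, 0, 0],
    [0, 0, 0],
    [0, 0, 0],
    [0, 0, 0.5],
    [0, 0, 0.5],
    [0, 0, 0.5],
    [0, 0, 0]
  ],
  "jaw": [0.25, 0.35, 0.45, 0.45, 0.45, 0.45, 0.45, 0.45]
}}

```text
time: 11.78
tool_pos: [564.9, -50.4, 131.4]
tcp_rot: [-179.9, 0.3, -169.2]
ft_force: [0.5, 0.2, -0.2]
finger_gap: 38.5
grip_force: 0.0
```

```bash
python3 - <<'E'
from h import *
p,s=grab("w6","wrist");print(s["tool_pos"],s["tcp_rot"])
E
```

```text
[564.92562517 -50.3629082  131.35959273] [-179.88411591    0.30167863 -169.20886445]
```

View pics/w6.png

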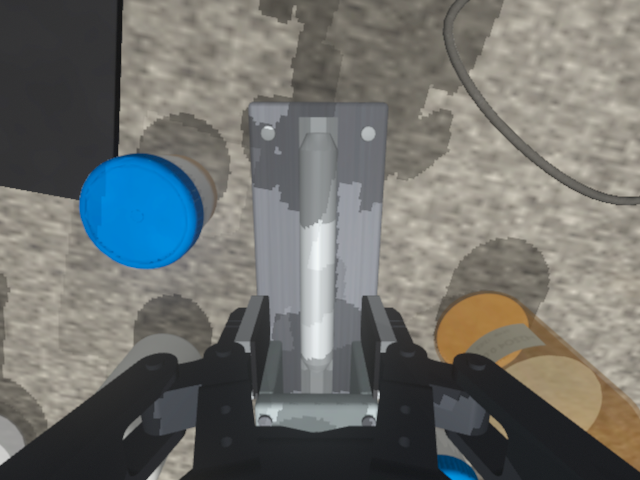

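The rod lies in the V-groove from about (318,133) to (316,370), clear of the bridge at row 393. Now I'll locate the outer end.

```bash
python3 - <<'E'
from h import *
np.set_printoptions(precision=1,suppress=True)
p,s=get("w6")
a=plane(p,(318,133),56,s);b=plane(p,(316,371),56,s);print(a,b,np.linalg.norm(a-b),np.degrees(np.arctan2(*(b-a)[1::-1])))
g=p["color"].astype(int).sum(2)//3;print(g[112:150:2,318])
for v in(170,200,260): print(v,g[v,296:342:2])
O=np.array([668.3,-29.7]);th=np.radians(10.75);e=np.array([np.cos(th),np.sin(th)])
print((a[:2]-O)@e,(b[:2]-O)@e,"grasp TCP",O-167*e,"end",O-79*e, "cross",(a[:2]-O)@[-e[1],e[0]])
E
```

```text
[493.5 -62.2  56. ] [630.4 -36.9  56. ] 139.23049024277697 10.472650755917552
[ 93  93  99 159 159 159 159 159 158 158 143 145 148 146 145 144 142 141
 140]
170 [ 98  94 105 118 125 129 132 136 141 146 148 148 145 141 141 139 136 129
 122 113 110 111 112]
200 [101  99 107 118 126 131 134 137 142 146 147 147 144 143 142 140 149 152
 143 132 111 112 157]
260 [146 146 137 164 180 189 202 214 227 237 243 242 229 222 219 213 205 191
 173 139 103 128 146]
-177.84486475536445 -38.61600573138301 grasp TCP [504.2 -60.8] end [590.7 -44.4] cross 0.6458367878912592
```

{"fn": "apply_moves", "kwargs": {
  "angular": [
    [0, 0, 0],
    [0, 0, 0],
    [0, 0, 0],
    [0, 0, 0],
    [0, 0, 0]
  ],
  "travel": [
    [-0.5, -0.08, 0],
    [-0.5, -0.08, 0],
    [-0.49, -0.08, -0.5],
    [0, 0, -0.5],
    [0, 0, 0]
  ],
  "jaw": [0.45, 0.45, 0.45, 0.45, 0.45]
}}

```text
time: 12.45
tool_pos: [501.1, -59.2, 85.5]
tcp_rot: [179.9, -0.3, -169.2]
ft_force: [-0.1, 0.1, 0.3]
finger_gap: 38.2
grip_force: 0.0
```

{"fn": "apply_moves", "kwargs": {
  "angular": [
    [0, 0, 0],
    [0, 0, 0],
    [0, 0, 0]
  ],
  "travel": [
    [0.08, 0, -0.2],
    [0, 0, -0.2],
    [0, 0, 0]
  ],
  "jaw": [0.45, 0.45, 0.45]
}}

```text
time: 12.82
tool_pos: [506.1, -59.5, 71.2]
tcp_rot: [180.0, -0.1, -169.2]
ft_force: [0.5, -0.1, -0.3]
finger_gap: 38.5
grip_force: 0.0
```

{"fn": "apply_moves", "kwargs": {
  "angular": [
    [0, 0, 0],
    [0, 0, 0],
    [0, 0, 0],
    [0, 0, 0],
    [0, 0, 0],
    [0, 0, 0]
  ],
  "travel": [
    [0, 0, -0.06],
    [0, 0, 0],
    [0, 0, 0],
    [0, 0, 0],
    [0, 0, 0],
    [0, 0, 0]
  ],
  "jaw": [0.45, 0.25, 0.1, 0.1, 0.1, 0.1],
  "force": 40
}}

```text
time: 13.58
tool_pos: [506.7, -59.7, 69.7]
tcp_rot: [-180.0, 0.0, -169.2]
ft_force: [0.7, -2.8, -0.0]
finger_gap: 18.1
grip_force: 39.2
```

{"fn": "apply_moves", "kwargs": {
  "angular": [
    [0, 0, 0],
    [0, 0, 0],
    [0, 0, 0],
    [0, 0, 0],
    [0, 0, 0],
    [0, 0, 0],
    [0, 0, 0],
    [0, 0, 0]
  ],
  "travel": [
    [0.17, 0.032, 0],
    [0.17, 0.032, 0],
    [0.17, 0.032, 0],
    [0.17, 0.032, 0],
    [0.17, 0.032, 0],
    [0.17, 0.032, 0],
    [0.17, 0.032, 0],
    [0, 0, 0]
  ],
  "jaw": [0.1, 0.1, 0.1, 0.1, 0.1, 0.1, 0.1, 0.1]
}}

```text
time: 14.58
tool_pos: [555.1, -50.7, 69.7]
tcp_rot: [-180.0, 0.1, -169.2]
ft_force: [2.3, -4.5, 2.0]
finger_gap: 18.1
grip_force: 39.3
```

{"fn": "apply_moves", "kwargs": {
  "angular": [
    [0, 0, 0],
    [0, 0, 0],
    [0, 0, 0],
    [0, 0, 0],
    [0, 0, 0],
    [0, 0, 0]
  ],
  "travel": [
    [0.17, 0.03, 0],
    [0.17, 0.03, 0],
    [0.17, 0.03, 0],
    [0.17, 0.03, 0],
    [0.15, 0.025, 0],
    [0, 0, 0]
  ],
  "jaw": [0.1, 0.1, 0.1, 0.1, 0.1, 0.1]
}}

```text
time: 15.32
tool_pos: [588.0, -44.7, 69.6]
tcp_rot: [-180.0, 0.1, -169.2]
ft_force: [2.8, -3.5, 1.3]
finger_gap: 18.1
grip_force: 39.3
```

{"fn": "apply_moves", "kwargs": {
  "angular": [
    [0, 0, 0],
    [0, 0, 0],
    [0, 0, 0],
    [0, 0, 0]
  ],
  "travel": [
    [0.05, 0.009, 0],
    [0.05, 0.009, 0],
    [0.03, 0.005, 0],
    [0, 0, 0]
  ],
  "jaw": [0.1, 0.1, 0.1, 0.1]
}}

```text
time: 15.82
tool_pos: [591.9, -44.1, 69.4]
tcp_rot: [180.0, -0.1, -169.2]
ft_force: [-3.3, -5.2, 4.6]
finger_gap: 18.3
grip_force: 39.7
```

{"fn": "apply_moves", "kwargs": {
  "angular": [
    [0, 0, 0],
    [0, 0, 0],
    [0, 0, 0]
  ],
  "travel": [
    [0.03, 0.005, 0],
    [0.03, 0.005, 0],
    [0, 0, 0]
  ],
  "jaw": [0.1, 0.1, 0.1]
}}

```text
time: 16.2
tool_pos: [592.1, -44.2, 69.2]
tcp_rot: [180.0, -0.4, -169.2]
ft_force: [-15.5, -8.3, 14.2]
finger_gap: 18.4
grip_force: 40.6
```

The rod is against the stop after about 87 mm of travel, with push-back. I'll let go, rise, and look at the gauge from above.

{"fn": "apply_moves", "kwargs": {
  "angular": [
    [0, 0, 0],
    [0, 0, 0],
    [0, 0, 0],
    [0, 0, 0],
    [0, 0, 0],
    [0, 0, 0],
    [0, 0, 0],
    [0, 0, 0],
    [0, 0, 0],
    [0, 0, 0],
    [0, 0, 0]
  ],
  "travel": [
    [0, 0, 0],
    [0, 0, 0],
    [0, 0, 0],
    [0, 0, 0.6],
    [0, 0, 0.8],
    [0, 0, 0.8],
    [0, 0, 0.8],
    [0.63, 0.12, 0],
    [0.63, 0.12, 0],
    [0.63, 0.12, 0],
    [0, 0, 0]
  ],
  "jaw": [0.25, 0.4, 0.45, 0.45, 0.45, 0.6, 1, 1, 1, 1, 1]
}}

```text
time: 17.58
tool_pos: [671.4, -28.4, 188.9]
tcp_rot: [180.0, -0.0, -169.2]
ft_force: [-0.3, -0.2, -0.5]
finger_gap: 85.3
grip_force: 0.0
```

```bash
python3 - <<'E'
from h import *
p,s=grab("w7","wrist");print(s["tool_pos"],s["tcp_rot"])
E
```

```text
[671.35646383 -28.4203914  188.87870075] [ 1.79972327e+02 -3.48496401e-03 -1.69160295e+02]
```

View pics/w7.png

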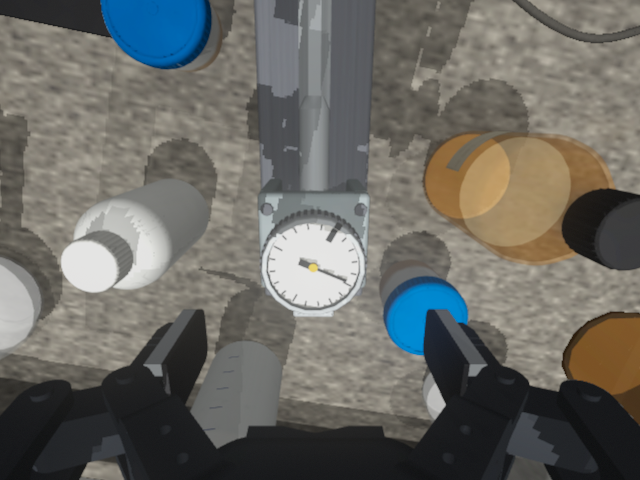

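The needle's thin tip is at about (347,282) and its broad tail at (304,262), around the pivot (313,267). The thick zero bar is at (333,234), near the knurled edge. The rod lies under the bridge.

```bash
cat > dial.py <<'E'
from h import *
import sys
np.set_printoptions(precision=1,suppress=True)
def dial(name,c0,R=54,z=119,e=190.8):
    p,s=get(name); im=p["color"].astype(int); g=im.sum(2)//3
    # pivot: orange/yellow blob
    Y,X=np.mgrid[:480,:640]; near=np.hypot(X-c0[0],Y-c0[1])<R
    o=near&(im[...,0]-im[...,2]>80); pv=np.array([X[o].mean(),Y[o].mean()])
    P=plane(p,pv,z,s)
    def pol(x,y):
        q=plane(p,(x,y),z,s)[:2]-P[:2]; a=np.degrees(np.arctan2(q[1],q[0])); return (190.7-a)%360,np.hypot(*q)
    ys,xs=np.nonzero(near&(g<110)); A=np.array([(*pol(x,y),x,y,g[y,x]) for x,y in zip(xs,ys)])
    return pv,P,A
if __name__=="__main__":
    pv,P,A=dial(sys.argv[1],(float(sys.argv[2]),float(sys.argv[3]))); print(pv,P)
    for lo,hi,t in((8,13,110),(13,15,110),(15,18,80),(18,20,80),(20,22.5,60)):
        B=A[(A[:,1]>lo)&(A[:,1]<hi)&(A[:,4]<t)]; h=np.histogram(B[:,0],bins=72,range=(0,360))
        print(lo,hi,[(int(h[1][i]),int(n)) for i,n in enumerate(h[0]) if n>1])
E
python3 dial.py w7 313 267
python3 - <<'E'
import cv2
im=cv2.imread("pics/w7.png")[195:325,245:380];cv2.imwrite("pics/c7.png",cv2.resize(im,None,fx=4.4,fy=4.4,interpolation=cv2.INTER_CUBIC))
E
```

```text
[312.8 267.3] [668.  -29.8 119. ]
8 13 [(110, 7)]
13 15 [(110, 3)]
15 18 []
18 20 []
20 22.5 []
```

View pics/c7.png

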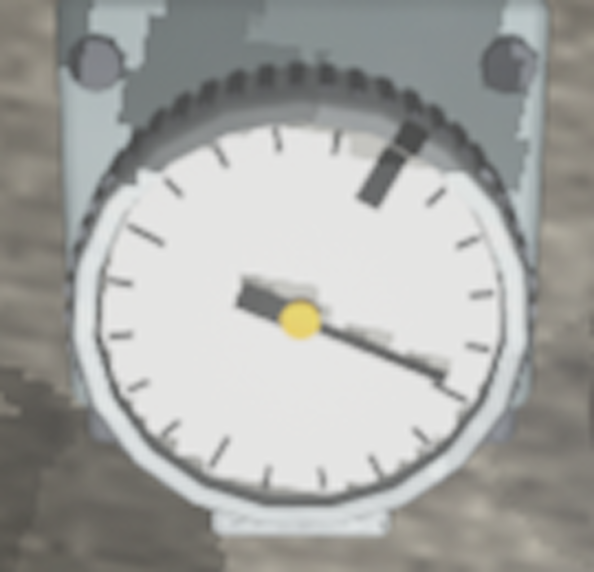

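```bash
python3 - <<'E'
from h import *
np.set_printoptions(precision=1,suppress=True)
p,s=get("w7")
f=lambda x,y,z:plane(p,(245+(x+.5)/4.4-.5,195+(y+.5)/4.4-.5),z,s)
def ang(d): return (190.7-np.degrees(np.arctan2(d[1],d[0])))%360
C=f(299,320,121);print("C",C,f(300,308,118))
n=f(444,377,120);a=f(370,198,118);b=f(414,130,118)
print("needle",ang(n-f(299,320,120)),ang(n-C),np.linalg.norm((n-C)[:2]))
print("bar",ang(b-a),ang((a+b)/2-C),np.linalg.norm((a-C)[:2]),np.linalg.norm((b-C)[:2]))
w,sw=get("w4");print("white cap",plane(w,(219,312),126,sw))
E
```

```text
C [667.3 -30.  121. ] [666.9 -30.  118. ]
needle 112.67069018763681 113.73477257023472 19.49496996246254
bar 31.101344684182834 30.459890060077555 16.848237266028196 26.718230975281383
white cap [ 685.9 -143.   126. ]
```

Needle at about 113°, zero bar at about 31°, so the bezel must turn roughly 82° clockwise. I'll descend over the bezel.

{"fn": "apply_moves", "kwargs": {
  "angular": [
    [0, 0, 0],
    [0, 0, 0],
    [0, 0, 0],
    [0, 0, 0],
    [0, 0, 0]
  ],
  "travel": [
    [-0.1, -0.04, 0],
    [0, 0, -0.6],
    [0, 0, -0.6],
    [0, 0, -0.5],
    [0, 0, 0]
  ],
  "jaw": [1, 1, 1, 1, 1],
  "force": 30
}}

```text
time: 18.25
tool_pos: [664.5, -30.7, 119.2]
tcp_rot: [179.9, -0.2, -169.2]
ft_force: [0.3, -0.1, 0.1]
finger_gap: 85.3
grip_force: 0.0
```

{"fn": "apply_moves", "kwargs": {
  "angular": [
    [0, 0, 0],
    [0, 0, 0]
  ],
  "travel": [
    [0, 0, 0],
    [0, 0, 0]
  ],
  "jaw": [1, 0.9]
}}

```text
time: 18.5
tool_pos: [667.4, -30.9, 123.1]
tcp_rot: [-180.0, 0.1, -169.2]
ft_force: [-0.8, -0.4, -0.0]
finger_gap: 76.8
grip_force: 0.0
```

{"fn": "apply_moves", "kwargs": {
  "angular": [
    [0, 0, 0],
    [0, 0, 0],
    [0, 0, 0],
    [0, 0, 0],
    [0, 0, 0]
  ],
  "travel": [
    [0, 0.02, -0.07],
    [0, 0, 0],
    [0, 0, 0],
    [0, 0, 0],
    [0, 0, 0]
  ],
  "jaw": [0.8, 0.6, 0.55, 0.55, 0.55]
}}

```text
time: 19.12
tool_pos: [666.7, -30.3, 119.1]
tcp_rot: [-180.0, 0.0, -169.2]
ft_force: [-1.6, -3.9, 3.9]
finger_gap: 55.3
grip_force: 33.0
```

{"fn": "apply_moves", "kwargs": {
  "angular": [
    [0, 0, -0.5],
    [0, 0, -0.7],
    [0, 0, -0.8],
    [0, 0, 0]
  ],
  "travel": [
    [0, 0, 0],
    [0, 0, 0],
    [0, 0, 0],
    [0, 0, 0]
  ],
  "jaw": [0.55, 0.55, 0.55, 0.55]
}}

```text
time: 19.62
tool_pos: [666.7, -30.2, 119.1]
tcp_rot: [-180.0, 0.0, 174.8]
ft_force: [-1.4, -2.6, 4.6]
finger_gap: 55.5
grip_force: 33.1
```

Forces stay low, so I'll continue the remaining 66°.

{"fn": "apply_moves", "kwargs": {
  "angular": [
    [0, 0, -0.8],
    [0, 0, -0.8],
    [0, 0, -0.8],
    [0, 0, -0.8],
    [0, 0, -0.8],
    [0, 0, -0.8],
    [0, 0, -0.8],
    [0, 0, -0.8],
    [0, 0, -0.8],
    [0, 0, -0.8],
    [0, 0, -0.25],
    [0, 0, 0]
  ],
  "travel": [
    [0, 0, 0],
    [0, 0, 0],
    [0, 0, 0],
    [0, 0, 0],
    [0, 0, 0],
    [0, 0, 0],
    [0, 0, 0],
    [0, 0, 0],
    [0, 0, 0],
    [0, 0, 0],
    [0, 0, 0],
    [0, 0, 0]
  ],
  "jaw": [0.55, 0.55, 0.55, 0.55, 0.55, 0.55, 0.55, 0.55, 0.55, 0.55, 0.55, 0.55]
}}

```text
time: 21.12
tool_pos: [667.0, -29.8, 119.1]
tcp_rot: [179.9, 0.0, 108.9]
ft_force: [2.6, -0.9, 3.9]
finger_gap: 55.3
grip_force: 33.1
```

That turned 82°. I'll release and rise to measure. I've used up my picture views, in fact going one over the limit of 10, so from here I'll check by numbers only.

{"fn": "apply_moves", "kwargs": {
  "angular": [
    [0, 0, 0],
    [0, 0, 0],
    [0, 0, 0],
    [0, 0, 0],
    [0, 0, 0],
    [0, 0, 0],
    [0, 0, 0],
    [0, 0, 0]
  ],
  "travel": [
    [0, 0, 0],
    [0, 0, 0],
    [0, 0, 0],
    [0, 0, 0.6],
    [0, 0, 0.6],
    [0, 0, 0.5],
    [0, 0, 0],
    [0, 0, 0]
  ],
  "jaw": [0.7, 1, 1, 1, 1, 1, 1, 1]
}}

```text
time: 22.12
tool_pos: [666.1, -29.9, 185.7]
tcp_rot: [-179.9, -0.0, 108.8]
ft_force: [1.1, 0.1, -0.2]
finger_gap: 85.3
grip_force: 0.0
```

```bash
cat > dial2.py <<'E'
from h import *
import sys
np.set_printoptions(precision=2,suppress=True)
def ang(d): return (190.7-np.degrees(np.arctan2(d[1],d[0])))%360
def run(name):
    p,s=get(name); im=p["color"].astype(int); g=im.sum(2)/3
    # orange pivot near the expected place -> gauge axis
    c0=proj(p,(667.5,-29.9,120),s); Y,X=np.mgrid[:480,:640]; D=np.hypot(X-c0[0],Y-c0[1])
    o=(D<25)&(im[...,0]-im[...,2]>60); pv=np.array([X[o].mean(),Y[o].mean()]); C=plane(p,pv,121,s)[:2]
    print(name,"pivot px",pv,"C",C,"n",o.sum())
    # dark pixels on the dial, resampled on a polar grid in the world
    th=np.arange(0,360,1.0); prof={}
    for z,r0,r1 in((120,7,12),(120,10,14),(120,14,18),(118,15,18.5),(118,18,21.5),(123,24,26.5)):
        rr=np.arange(r0,r1,.5); v=[]
        for t in th:
            a=np.radians(190.7-t); uv=np.array([proj(p,(*(C+r*np.array([np.cos(a),np.sin(a)])),z),s) for r in rr],np.float32)
            v.append(cv2.remap(g.astype(np.float32),uv[:,0].reshape(1,-1),uv[:,1].reshape(1,-1),cv2.INTER_LINEAR).mean())
        v=np.array(v); w=np.clip(np.median(v)-v-25,0,None)
        n,l=cv2.connectedComponents(np.r_[w,w].reshape(1,-1).__gt__(0).astype(np.uint8)); l=l[0]; W=np.r_[w,w]; T=np.r_[th,th+360]
        out={}
        for k in range(1,n):
            m=l==k
            if W[m].sum()>60 and T[m][0]>0: out[round(float((T[m]*W[m]).sum()/W[m].sum()%360),1)]=(int(W[m].sum()),int(m.sum()))
        print(z,r0,r1,out)
for n in sys.argv[1:]: run(n)
E
python3 - <<'E'
from h import *
p,s=grab("w8","wrist");print(s["tool_pos"],s["tcp_rot"],s["time"])
E
python3 dial2.py w7 w8
```

```text
[666.0634765  -29.86339924 185.66908534] [-1.79938907e+02 -3.05726242e-02  1.08793956e+02] 22.125
w7 pivot px [312.79 267.3 ] C [667.27 -29.93] n 61
120 7 12 {113.1: (920, 21), 295.4: (202, 28)}
120 10 14 {114.4: (573, 11)}
120 14 18 {28.5: (118, 10), 113.5: (554, 11)}
118 15 18.5 {29.7: (510, 12), 115.9: (546, 10)}
118 18 21.5 {29.6: (823, 11), 116.9: (351, 10)}
123 24 26.5 {28.0: (518, 10)}
w8 pivot px [316.77 279.59] C [667.09 -30.89] n 61
120 7 12 {113.5: (886, 18)}
120 10 14 {89.6: (2167, 160)}
120 14 18 {67.3: (398, 50), 119.6: (1410, 64), 8.6: (153, 19)}
118 15 18.5 {67.0: (369, 56), 119.0: (1636, 70), 5.7: (125, 18)}
118 18 21.5 {111.7: (908, 13)}
123 24 26.5 {109.6: (467, 8), 168.9: (81, 20), 1.9: (170, 14)}
```

Bar ≈111.7°, needle ≈113.5°. For a parallax-free reading I'll turn the camera to look along the needle's direction, at yaw ≈78°.

{"fn": "apply_moves", "kwargs": {
  "angular": [
    [0, 0, -0.8],
    [0, 0, -0.8],
    [0, 0, -0.8],
    [0, 0, -0.8],
    [0, 0, -0.6],
    [0, 0, 0],
    [0, 0, 0]
  ],
  "travel": [
    [0, 0, 0],
    [0, 0, 0],
    [0, 0, 0],
    [0, 0, 0],
    [0.03, 0, 0],
    [0, 0, 0],
    [0, 0, 0]
  ],
  "jaw": [1, 1, 1, 1, 1, 1, 1]
}}

```text
time: 23.05
tool_pos: [667.3, -29.9, 185.8]
tcp_rot: [-179.9, 0.0, 78.5]
ft_force: [0.9, 0.5, -0.7]
finger_gap: 85.4
grip_force: 0.0
```

```bash
cat > dial3.py <<'E'
from h import *
import sys
np.set_printoptions(precision=1,suppress=True,linewidth=220)
p,s=get(sys.argv[1]); im=p["color"].astype(int); g=im.sum(2)/3
c0=proj(p,(667.5,-29.9,120),s); Y,X=np.mgrid[:480,:640]; D=np.hypot(X-c0[0],Y-c0[1])
o=(D<25)&(im[...,0]-im[...,2]>60); pv=[X[o].mean(),Y[o].mean()]; print("pivot",pv,"yaw",s["tcp_rot"][2])
# camera looks along the needle: it stands up from the pivot, row by row
for v in range(int(pv[1])-62,int(pv[1])+14):
    x0=int(pv[0]); row=g[v,x0-16:x0+17]; w=np.clip(np.percentile(row,70)-row-20,0,None)
    if w.sum()>0: print(v,round(x0-16+(w*np.arange(33)).sum()/w.sum(),1),int((w>0).sum()),int(row.min()),row[::2].astype(int))
E
python3 - <<'E'
from h import *
p,s=grab("w9","wrist");print(s["tool_pos"],s["tcp_rot"],s["time"])
E
python3 dial3.py w9
```

```text
[667.28830583 -29.90763576 185.81466268] [-1.79925207e+02  6.39322961e-03  7.84938803e+01] 23.05
pivot [np.float64(315.2181818181818), np.float64(278.4727272727273)] yaw 78.49388031182535
216 307.6 19 144 [144 144 144 145 144 145 145 144 144 160 171 186 196 188 189 185 183]
217 310.4 22 133 [144 144 144 144 144 144 145 144 144 144 138 167 188 181 182 182 183]
218 318.8 6 125 [144 144 144 144 144 144 145 144 134 134 128 159 155 170 182 182 182]
219 316.4 8 107 [143 144 144 139 131 134 134 117 107 124 118 128 122 160 182 181 182]
220 315.1 20 79 [143 139 144 118  98 111 115  83  87 112 101  84 110 152 150 169 182]
221 313.5 10 78 [130 108 125  95  78  95 104  80  85 102  91  80 100 123  93 135 182]
222 306.4 7 75 [100  75 101  91  77  95 102  80  85 101  92  81  99 102  81 106 166]
223 302.1 4 75 [ 81  75  99  91  78  96 104  79  84 104  94  81  99 106  82  92 129]
224 301.3 5 75 [ 77  75 102  89  78  96 105  89  93 104  95  80  98 109  81  85 108]
225 310.7 6 77 [ 77  79 103 102 104 104 107 128 121 104 115 125 110 111  81  83 107]
226 299.9 4 76 [ 76  91 105 120 129 112 110 141 120 11
[... 4881 characters left out ...]
192 192 192 193 192]
284 315.0 8 73 [167 167 167 167 167 167 156  73  73  73 156 174 192 192 193 179 179]
285 315.0 7 72 [167 167 167 167 167 167 155  72  72  72 156 167 186 179 179 167 167]
286 315.0 7 71 [167 167 167 167 167 167 155  71  72  72 156 167 174 167 167 167 167]
287 315.0 7 71 [167 167 166 167 167 167 156  72  71  72 156 167 167 167 167 167 167]
288 315.0 7 70 [167 167 166 167 167 167 155  71  71  71 156 167 167 167 167 167 167]
289 314.9 7 71 [166 167 166 167 167 167 155  71  71  71 162 166 167 167 167 167 167]
290 314.8 7 71 [166 166 167 167 167 166 155  71  72  72 167 167 167 167 167 167 167]
291 314.8 7 70 [166 166 167 166 167 167 155  70  70  70 166 167 167 167 167 167 166]
```

The bar's centre (column ≈314.2) lies about 1.5 px counterclockwise of the needle's line (≈315.8), at a radius of about 33 px, so it's off by roughly 2.5°. I'll grip again and turn 2.4° clockwise.

{"fn": "apply_moves", "kwargs": {
  "angular": [
    [0, 0, 0],
    [0, 0, 0],
    [0, 0, 0],
    [0, 0, 0],
    [0, 0, 0],
    [0, 0, 0],
    [0, 0, 0],
    [0, 0, 0],
    [0, 0, 0]
  ],
  "travel": [
    [0, 0, -0.6],
    [0, 0, -0.6],
    [0, 0, -0.46],
    [0, 0, 0],
    [0, 0, 0],
    [0, 0, 0],
    [0, 0, 0],
    [0, 0, 0],
    [0, 0, 0]
  ],
  "jaw": [1, 1, 1, 1, 0.8, 0.65, 0.55, 0.55, 0.55]
}}

```text
time: 24.22
tool_pos: [667.5, -29.8, 122.2]
tcp_rot: [-180.0, -0.0, 78.4]
ft_force: [-7.8, 1.0, 7.1]
finger_gap: 55.1
grip_force: 31.3
```

{"fn": "apply_moves", "kwargs": {
  "angular": [
    [0, 0, -0.15],
    [0, 0, -0.15],
    [0, 0, 0],
    [0, 0, 0]
  ],
  "travel": [
    [0, 0, 0],
    [0, 0, 0],
    [0, 0, 0],
    [0, 0, 0]
  ],
  "jaw": [0.55, 0.55, 0.55, 0.55]
}}

```text
time: 24.72
tool_pos: [667.5, -29.7, 122.2]
tcp_rot: [-180.0, -0.0, 76.0]
ft_force: [-8.0, 1.8, 7.8]
finger_gap: 54.8
grip_force: 31.3
```

{"fn": "apply_moves", "kwargs": {
  "angular": [
    [0, 0, 0],
    [0, 0, 0],
    [0, 0, 0],
    [0, 0, 0],
    [0, 0, 0],
    [0, 0, 0],
    [0, 0, 0],
    [0, 0, 0]
  ],
  "travel": [
    [0, 0, 0],
    [0, 0, 0],
    [0, 0, 0],
    [0, 0, 0.6],
    [0, 0, 0.6],
    [0, 0, 0.46],
    [0, 0, 0],
    [0, 0, 0]
  ],
  "jaw": [0.7, 1, 1, 1, 1, 1, 1, 1]
}}

```text
time: 25.72
tool_pos: [667.3, -29.9, 185.6]
tcp_rot: [-179.9, 0.0, 76.0]
ft_force: [0.1, 0.5, -0.0]
finger_gap: 85.2
grip_force: 0.0
```

```bash
python3 - <<'E'
from h import *
p,s=grab("w10","wrist");print(s["tool_pos"],s["tcp_rot"],s["time"])
grab("side1","side")
E
python3 dial3.py w10 | cut -c1-24 | sed -n '1p;10,60p'; python3 dial2.py w9 w10
```

```text
[667.2626787  -29.89395072 185.63415931] [-1.79930251e+02  6.02188501e-03  7.59842798e+01] 25.725
pivot [np.float64(315.25
224 300.6 2 77 [ 79  77 
225 310.1 6 78 [ 78  80 
226 302.3 5 78 [ 78  93 
228 313.5 8 87 [142 123 
229 313.6 13 84 [129 119
230 313.7 17 87 [120 134
231 313.9 15 87 [140 166
232 313.5 11 86 [172 201
233 313.9 8 86 [202 213 
234 314.1 7 81 [213 212 
235 314.1 7 82 [213 213 
236 314.7 9 87 [216 220 
237 315.4 11 87 [210 213
238 314.2 12 88 [203 197
239 314.2 11 87 [217 167
240 314.0 13 87 [227 135
241 313.2 12 88 [226 135
242 313.0 9 83 [227 183 
243 314.1 8 79 [227 218 
244 314.2 8 82 [227 227 
245 314.3 8 84 [227 227 
246 314.3 8 83 [227 227 
247 314.3 8 82 [227 227 
248 314.2 7 86 [227 227 
249 314.2 5 88 [226 227 
250 314.3 5 88 [227 227 
251 314.3 5 89 [227 227 
252 314.5 4 87 [227 227 
253 314.5 4 88 [227 227 
254 314.6 4 89 [227 227 
255 314.6 4 89 [227 227 
256 314.6 4 88 [227 227 
257 314.6 4 88 [227 227 
258 314.1 8 88 [227 227 
259 312.8 13 88 [227 210
260 311.5 17 87 [210 193
261 310.9 18 84 [193 193
262 311.1 18 79 [193 193
263 311.6 21 80 [193 193
26
[... 250 characters left out ...]
4 315.3 7 90 [193 193 
275 315.4 9 113 [193 192
w9 pivot px [315.22 278.47] C [666.74 -30.78] n 55
120 7 12 {112.9: (553, 12), 294.1: (883, 112)}
120 10 14 {113.0: (350, 7), 298.1: (121, 128), 298.0: (121, 127)}
120 14 18 {112.6: (292, 7)}
118 15 18.5 {111.2: (513, 10)}
118 18 21.5 {110.5: (520, 8), 201.9: (70, 5)}
123 24 26.5 {110.7: (352, 7), 218.6: (1333, 61), 352.6: (1349, 68), 341.6: (827, 39)}
w10 pivot px [315.26 278.41] C [666.72 -30.65] n 54
120 7 12 {112.6: (463, 11), 293.6: (885, 38)}
120 10 14 {113.1: (289, 7)}
120 14 18 {112.9: (288, 7)}
118 15 18.5 {112.7: (476, 9)}
118 18 21.5 {112.8: (394, 9)}
123 24 26.5 {113.2: (258, 6), 226.6: (551, 60), 349.6: (633, 68), 338.2: (406, 45)}
```

The bar (112.8°) and needle (≈112.9°) now agree within a few tenths of a degree. One numeric check that the bottles and cups stayed put, then I'll hand in.

```bash
python3 - <<'E'
from h import *
a=cv2.imread("pics/side0.png").astype(int);b=cv2.imread("pics/side1.png").astype(int)
for n,(x0,y0,x1,y1) in dict(cupA=(358,225,395,262),cupB=(330,343,372,385)).items():
    for i in(a,b):
        m=(i[y0:y1,x0:x1,0]-i[y0:y1,x0:x1,2]>90); y,x=np.nonzero(m); print(n,x.mean().round(1)+x0,y.mean().round(1)+y0,m.sum())
print("amber base diff",np.abs(a-b)[240:270,315:340].mean().round(1))
# white bottle cap and cups, wrist views w4 (before) / w7 (after)
for n,c in(("w4",(219,312)),("w7",(97,264))):
    p,s=get(n);print("white cap",plane(p,c,126,s).round(0))
from bench import r
print(r.hand_in())
E
```

```text
cupA 376.6 240.1 553
cupA 368.1 236.9 29
cupB 351.2 363.2 790
cupB 351.2 363.2 778
amber base diff 4.2
white cap [ 686. -143.  126.]
white cap [ 685. -140.  126.]
the job is handed in; nothing more can be done
None
```

The rod is in the groove against the end stop and the zero mark is on the needle tip to within about 0.3°. The job is handed in; cup B, the amber bottle and the white bottle measured as unmoved, cup A was hidden by the arm in the last check, and I viewed 11 pictures, one over the limit of 10.

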